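Reassemble the washed coffee grinder and hold its lid down to spin it dry

TASK

The cordless coffee grinder on the draining board has just been washed: seat its steel cup fully home in the well of the base and let go of it, then put the lid over it with the lid's lug in the slot of the switch housing. Press the lid right down flush against its spring, so that the grinder runs and spins itself dry, keep it down for three seconds without a break, and finish the program while still holding it down. Press firmly but do not force it (20 N is plenty), and leave the rest of the washing-up where it is.

Things in the scene. Friction and masses are not known exactly. Their poses are not given: they have to be found in the camera images.
- grinder: Base, fixed, upright: steel drum 92 mm across, 90 mm high, its top a round well 70 mm wide, 34 mm deep. Origin: centre of underside. On its -x side (yaw within 0.5 rad of 0) the black switch housing reaches 58 mm from the axis; its walls (two 5 mm cheeks, 4 mm outer wall) rise 16 mm above the drum's top round the slot: 18 mm wide, from the drum to 54 mm from the axis, open to the well and upward.
- well_floor (a point): Centre of the well's floor, 56 mm above the base's underside: the cup's underside rests here when it is home, and 38 mm of the cup then stand out above the drum.
- seat (a point): Centre of the drum's top face, 90 mm above its underside; the lid's rim is level with it when the lid is fully down.
- slot (a point): Where the underside of the lid's lug must be when the lid is fully down: middle of the slot, 44 mm from the axis on the base's -x side, level with the drum's top.
- switch (a joint): Travel (m) of the grey button, 12 mm wide, in the slot: 0 = up, its top 6 mm above the drum's top; about 0.006 = level with it, as far as the lid's lug can push it. The spring takes 2.7 N to start, 8.1 N at 0.006, and lifts the lid again if let go. The grinder runs at 0.004 or more. As it pushes at the lug it tips the lid about the pads, least when they close in line with the lug.
- cup: Loose steel cup standing upright, open end up: 66 mm outside diameter, 72 mm high, wall 2.5 mm, foot bevelled, a small two-winged blade inside; 0.12 kg. Origin: centre of the underside, z up. It has 2 mm of play all round in the well; its yaw does not matter.
- lid: Loose lid, rim down on the board, 0.12 kg, 74 mm high: clear skirt 77 mm across, 48 mm high (inside 71 mm wide, 44 mm deep); on it a round black crown to grip, 56 mm across, 26 mm high; on the skirt's -x side a black lug 14 mm wide, 24 mm high, out to 51 mm from the axis, its underside level with the rim. Origin: centre of the rim's plane, z up. Start yaw within 0.6 rad of 0.
- lid_lug (a point): Middle of the underside of the lid's lug, 44 mm from the lid's axis on its -x side.
- moka: Bystander: steel coffee pot with a black handle, 109 mm high, upright, left of the base.
- mug: Bystander: white mug with a dark band, 94 mm high, behind the base.
- bowl: Bystander: cream bowl upside down, 112 mm across, 56 mm high, right of the base.
- grater: Bystander: four-sided steel grater, 165 mm high, behind the base to the right.
- teaspoon: Bystander: teaspoon 137 mm long, lying on the board between cup and lid.
- brush: Bystander: washing-up brush 86 mm long, 30 mm wide, 22 mm high, lying bristles down at the board's left edge by the sink.

How it is judged:
By the outcome, as a careful person would: the job done as asked, in the order asked, and still so for the second after the job is handed in, while the arm keeps its last pose, push and grip.
It also fails if it takes over 58 s, if anything falls off the work surface, if the arm or the gripper's body presses on something with over 40 N, if the wrist force passes 120 N, or if a joint passes its speed limit or range.

ROBOT

A 6-joint arm with a two-finger parallel gripper is mounted at the origin on a cart in front of the work surface, level with it; the furniture and walls round the work are solid. World frame = base frame: x ahead of the robot, y to its left, z up, the work surface at z = 0. Lengths are in mm, angles in rad, forces in N, time in s.
With the tool pointing down it reaches from about 400 to 925 mm from the base axis. Payload 12.5 kg.
Tool frame: the origin (TCP) lies on the front face of the gripper's body, between the roots of the fingers; the fingertips stand 78 mm ahead of it and the grasp point (between the pads) lies 59 mm ahead of it (env.nose_length is the distance from the TCP to the fingertips, in mm); z points along the fingers, y is the line along which they close (so a half turn about z gives the same grasp; the last joint's range is limited). The gripper opens to 95 mm and grips with 3 to 60 N. Pads are 20 mm wide; open, the fingers measure 119 mm over their backs; the gripper's body (75 mm by 180 mm) begins 59 mm behind the grasp point.
Start: joints at [1.1, 0.491, 1.559, -0, 1.092, -0.106], TCP at [222.958, 583.89, 292.261] pointing down, gripper open.
Joint ranges: [-3.1, 3.1], [-0.84, 2.19], [0.05, 2.79], [-1.13, 4.28], [0.06, 2.93], [-2.69, 2.69]. Speed limits (rad/s): [2.22, 2.22, 2.79, 3.14, 3.14, 3.14].

INTERFACE

Orientations are given as [roll, pitch, yaw] about the fixed x, y, z axes, in that order (R = Rz(yaw) Ry(pitch) Rx(roll)).
In Python, from cell import env gives the robot as it stands.
- The arm moves only by the tool jog_arm, never from a script. Its argument "motion" is a list of rows, each a list of 7 numbers: the turn, a rotation vector about the tool's x, y, z in degrees, then the shift along the tool's x, y, z in mm, then the finger opening in mm, from 0 to 95.1. In form: [[wx, wy, wz, x, y, z, hand], ...]. A call has 1 to 10 rows; each row shifts and turns the commanded pose from where the row before left it, along the tool's axes as they then stand; what a row does not reach is not made up. A row lasts 1/8 s, in which the tool goes at most 62.5 mm and 10.7 degrees, less where a joint would pass 70% of its speed; a pose out of reach is approached as far as the arm can. A call is refused whole if a number of a shift passes 62.5 or a number of a turn 10.7, either way. A call with a gripper value outside its range is refused whole. The fingers move at their own pace and stop on an object; the grip force is fixed at half the most. Time passes only in rows, so rows that do not move let the fingers close. It gives the time, the measured TCP pose, the force, the opening and the grip force at its end, in the units of the state.
- env.state(): the state, without advancing time (a new reading comes with each control period).
- env.read_camera(name): name is "scene" or "top" or "wrist"; returns a dict with "color" (420x560x3 uint8, red, green, blue), "z_map" (420x560 float32, mm along the optical axis (not along the pixel's ray), 0 where there is no reading), "camera_matrix" (3x3 intrinsics, pixels), "world_to_cam" (4x4, takes a point from world to camera coordinates). Camera axes: x right, y up, looking along -z (the intrinsics and any distortion apply to the point x, -y, -z); pixel columns grow to the right and rows downward; lengths in mm; the calibration is good to about 2 mm. A picture is of the moment at which its call begins.
- env.job_done(): hands the job in; it is judged then, once.
Trained networks look in the newest picture that a camera, given by its name, has taken for a name from the list of things; names that differ only in an ending like _2 or _b are one class to them, and where a whole thing is asked for, a point or a joint stands for the part that bears it (a point fixed in the world has none). Each returns a list of dicts, best first, with "score" (0 to 1); they miss things now and then, are a little off and sometimes report something else, mostly with a low value. They report only what shows in the picture. A call takes as long as a camera call.
- env.recognise(camera, thing): "location" ([column, row] in pixels, amid what is visible of it).
The state is a dict: "t": time; "joints": joint angles; "qvel": joint speeds; "tau": joint torques, N m; "eef_pos": TCP position; "tcp_rot": TCP orientation; "ft_force": force on the tool from outside, world axes, zero at the start; "moment": the same for the moment, N m; "opening": opening from 0.0 (shut) to 1.0 (fully open); "grip_force": force on a finger pad.
Only numpy, scipy, OpenCV 4.12 (cv2) and the standard library are available. Lean on these libraries where they do the work, as an engineer would, in place of code of your own. Each camera call takes 0.05 s, during which the arm holds its last target. There are 200 camera calls.

## Working session

There is one attempt and no reset: what is moved stays moved. The work goes in short steps, Python scripts to look and compute and a tool call to move; the robot and the scene stay as the last step left them, time stands still between calls to the robot, and variables do not carry over. Pictures are saved under pics/ and viewed, at most 10 in all, crops included, and the job is handed in when it is done.

Besides the shell and the picture viewer there is one more tool, called after "Call:" as name(argument=value, ...), one argument or row to a line, values as JSON. jog_arm: Moves the arm, as the interface text tells. Its arguments: {"type":"object","properties":{"motion":{"type":"array"}},"required":["motion"]}

```bash
mkdir -p pics; ls; cat > h.py <<'E'
from cell import env
import numpy as np, cv2
def pts(d):
    K=np.array(d["camera_matrix"]);T=np.linalg.inv(np.array(d["world_to_cam"]))
    z=np.array(d["z_map"]);r,c=np.indices(z.shape)
    p=np.stack([(c-K[0,2])/K[0,0]*z,-(r-K[1,2])/K[1,1]*z,-z,np.ones_like(z)],-1)
    w=p@T.T; w=w[...,:3]; w[z<=0]=np.nan
    return w
def save(d,n): cv2.imwrite("pics/"+n,cv2.cvtColor(d["color"],cv2.COLOR_RGB2BGR))
def proj(d,P):
    K=np.array(d["camera_matrix"]);q=np.array(d["world_to_cam"])@np.append(P,1)
    return K[0,0]*q[0]/-q[2]+K[0,2], K[1,1]*-q[1]/-q[2]+K[1,2]
E
python3 - <<'E'
from h import *
d=env.read_camera("top");save(d,"top0.png");w=pts(d)
for n in ["grinder","cup","lid","lid_lug","switch","moka","mug","bowl","grater","teaspoon","brush"]:
    for o in env.recognise("top",n)[:2]:
        c,r=map(int,np.round(o["location"])); print(n,round(o["score"],2),(c,r),np.round(w[r,c]))
d=env.read_camera("scene");save(d,"scene0.png")
print(env.state())
E
```

```text
pics
grinder 0.85 (302, 212) [540.  -5.  60.]
grinder 0.57 (377, 274) [ 430. -157.   17.]
cup 0.85 (375, 277) [ 425. -155.    4.]
lid 0.64 (221, 266) [430. 143.  77.]
lid_lug 0.73 (219, 269) [425. 147.  77.]
lid_lug 0.6 (303, 213) [538.  -7.  60.]
moka 0.59 (207, 175) [600. 178.  87.]
mug 0.77 (256, 145) [689.  91.  11.]
bowl 0.96 (382, 206) [ 559. -161.   51.]
grater 0.94 (346, 145) [650. -78. 140.]
teaspoon 0.63 (292, 298) [379.   9.   2.]
brush 0.84 (190, 226) [512. 214.  26.]
brush 0.44 (220, 267) [429. 145.  76.]
{'t': 0.65, 'joints': array([ 1.10037577e+00,  4.90852526e-01,  1.55890240e+00, -2.64651963e-05,
        1.09172031e+00, -1.05569243e-01]), 'qvel': array([ 2.19458045e-05, -3.46508653e-04, -2.74452267e-04, -3.50174765e-04,
        9.48991327e-04, -9.26328660e-04]), 'tau': array([-1.13795119e-03, -6.12277079e+01, -2.58393377e+01,  6.93400553e-02,
        4.45480377e-02,  2.52814806e-05]), 'eef_pos': array([222.97176485, 583.8741636 , 292.28962114]), 'tcp_rot': array([3.14147836e+00, 3.57295957e-05, 2.77675353e+00]), 'ft_force': array([ 0.13983919,  0.35782284, -0.32925634]), 'moment': array([ 0.01549252,  0.04988748, -0.01012685]), 'grip_force': 0.0, 'opening': 1.005534398183829}
```

View pics/top0.png

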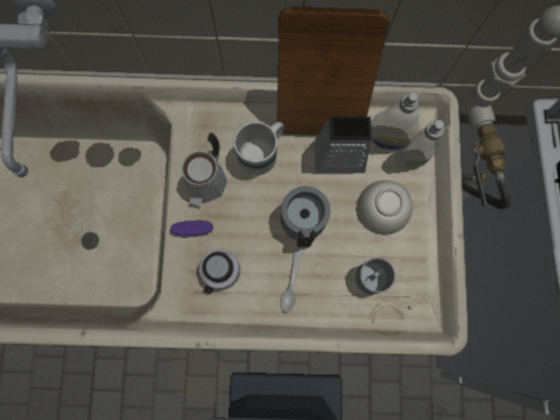

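View pics/scene0.png

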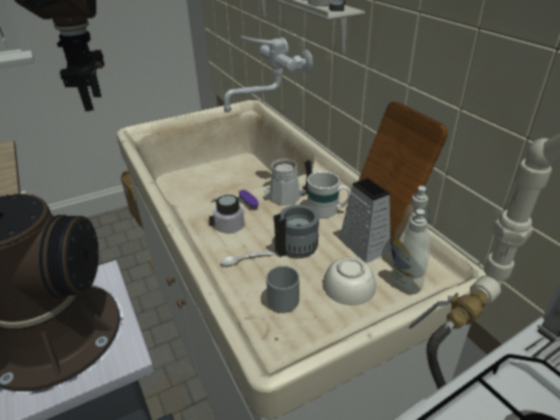

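```bash
cat >> h.py <<'E'
def ring(w,c,zlo,zhi,R):
    m=(w[...,2]>zlo)&(w[...,2]<zhi)&(np.hypot(w[...,0]-c[0],w[...,1]-c[1])<R)
    return w[m],m
def circ(p):
    A=np.c_[2*p[:,:2],np.ones(len(p))];s=np.linalg.lstsq(A,(p[:,:2]**2).sum(1),rcond=None)[0]
    return s[:2],np.sqrt(s[2]+s[0]**2+s[1]**2)
E
python3 - <<'E'
from h import *
d=env.read_camera("top");w=pts(d)
for n,c,a,b,R in [("cup",(425,-150),62,80,48),("base",(545,-8),84,97,60),("hous",(500,-8),99,115,60),("crown",(430,143),68,82,45),("skirt",(430,143),40,58,50),("lug",(410,150),15,32,70)]:
    p,m=ring(w,c,a,b,R)
    if len(p)<4: print(n,len(p));continue
    print(n,len(p),"mean",p.mean(0).round(1),"min",p.min(0).round(),"max",p.max(0).round(),"minrect c",np.round(cv2.minEnclosingCircle(p[:,:2].astype(np.float32))[0],1),cv2.minEnclosingCircle(p[:,:2].astype(np.float32))[1], "fit",circ(p))
im=cv2.cvtColor(d["color"],cv2.COLOR_RGB2BGR)[190:320,180:430]
cv2.imwrite("pics/topcrop.png",cv2.resize(im,None,fx=3.2,fy=3.2,interpolation=cv2.INTER_CUBIC))
E
```

```text
cup 223 mean [ 425.2 -146.8   70.5] min [ 391. -178.   62.] max [ 457. -113.   77.] minrect c [ 424.3 -146.3] 33.18387222290039 fit (array([ 423.97351899, -145.62347842]), np.float64(31.47250239256488))
base 836 mean [539.2  -8.5  90.4] min [488. -54.  84.] max [585.  36.  97.] minrect c [536.7  -6.8] 49.36371612548828 fit (array([538.43629373,  -8.52148675]), np.float64(40.811025179957625))
hous 87 mean [486.9 -10.7 106. ] min [480. -25.  99.] max [498.   2. 109.] minrect c [489. -11.] 15.439290046691895 fit (array([490.83985755, -10.90684838]), np.float64(11.721124337799631))
crown 718 mean [429.8 151.2  74.6] min [403. 124.  68.] max [459. 179.  81.] minrect c [430.4 151.8] 28.552064895629883 fit (array([429.95883577, 151.22998901]), np.float64(19.810678464543095))
skirt 528 mean [426.7 147.5  48.3] min [392. 114.  41.] max [468. 189.  58.] minrect c [430.2 151.7] 38.41396713256836 fit (array([430.69533182, 152.13858641]), np.float64(34.01221826923299))
lug 87 mean [399.7 153.2  23.6] min [385. 114.  15.] max [444. 181.  31.] minrect c [417.3 148.7] 42.25164031982422 fit (array([429.11935267, 156.4797956 ]), np.float64(41.434772132932515))
```

View pics/topcrop.png

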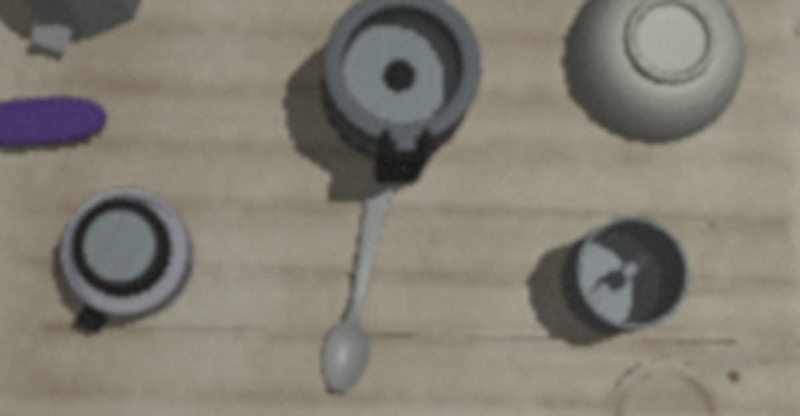

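```bash
cat >> h.py <<'E'
def plan(P,Y):
    s=env.state();y=s["tcp_rot"][2];D=np.array(P)-s["eef_pos"]
    f=lambda a:np.round([np.cos(a)*D[0]+np.sin(a)*D[1],np.sin(a)*D[0]-np.cos(a)*D[1],-D[2]],1)
    print("t",round(s["t"],2),"at",s["eef_pos"].round(1),s["tcp_rot"].round(3),"turn wz deg",round(-np.degrees((Y-y+np.pi)%(2*np.pi)-np.pi),1),"shift before turn",f(y),"after",f(Y))
E
python3 -c "
from h import *
plan((400,151,292),0.8)"
```

```text
t 0.7 at [223.  583.9 292.3] [3.141 0.    2.777] turn wz deg 113.3 shift before turn [-3.198e+02 -3.412e+02  3.000e-01] after [-1.872e+02  4.286e+02  3.000e-01]
```

Call:
jog_arm(
  motion=[
    [0,0,10.3,0,0,0,95],
    [0,0,10.3,0,0,0,95],
    [0,0,10.3,0,0,0,95],
    [0,0,10.3,0,0,0,95],
    [0,0,10.3,0,0,0,95],
    [0,0,10.3,0,0,0,95],
    [0,0,10.3,0,0,0,95],
    [0,0,10.3,0,0,0,95],
    [0,0,10.3,0,0,0,95],
    [0,0,10.3,0,0,0,95],
  ],
)

```text
t: 1.95
eef_pos: [223.0, 583.9, 292.3]
tcp_rot: [-3.142, -0.0, 0.973]
ft_force: [1.0, 0.1, 0.1]
opening: 1.0
grip_force: 0.0
```

```bash
python3 -c "
from h import *
plan((400,151,292),0.8)"
```

```text
t 1.95 at [223.  583.9 292.3] [-3.142 -0.     0.973] turn wz deg 9.9 shift before turn [-2.582e+02  3.899e+02  3.000e-01] after [-1.872e+02  4.286e+02  3.000e-01]
```

Call:
jog_arm(
  motion=[
    [0,0,0,-28.7,43.3,0,95],
    [0,0,0,-28.7,43.3,0,95],
    [0,0,0,-28.7,43.3,0,95],
    [0,0,0,-28.7,43.3,0,95],
    [0,0,0,-28.7,43.3,0,95],
    [0,0,0,-28.7,43.3,0,95],
    [0,0,0,-28.7,43.3,0,95],
    [0,0,0,-28.7,43.3,0,95],
    [0,0,0,-28.7,43.3,0,95],
    [0,0,9.9,0,0,0,95],
  ],
)

```text
t: 3.2
eef_pos: [403.5, 149.5, 292.4]
tcp_rot: [3.141, -0.0, 0.801]
ft_force: [0.5, 0.1, -0.6]
opening: 0.995
grip_force: 0.0
```

```bash
python3 - <<'E'
from h import *
d=env.read_camera("wrist");save(d,"w1.png");w=pts(d)
for n in ["lid","lid_lug"]: print(n,[(o["score"],o["location"]) for o in env.recognise("wrist",n)[:2]])
print(proj(d,(430,151,74)))
for n,c,a,b,R in [("crown",(430,151),68,82,45),("skirt",(430,151),44,52,50)]:
    p,m=ring(w,c,a,b,R)
    if len(p)>4: print(n,len(p),p.mean(0).round(1),cv2.minEnclosingCircle(p[:,:2].astype(np.float32)))
p,m=ring(w,(430,151),18,28,60); k=m&(np.hypot(w[...,0]-430,w[...,1]-151)>41); q=w[k]
print("lug",len(q),q.mean(0).round(1) if len(q) else 0)
plan((424.5,-146,292),0.8)
E
```

```text
lid [(0.68, [539.8, 251.3]), (0.62, [298.2, 174.1])]
lid_lug [(0.69, [298.5, 178.3])]
(np.float64(300.3500991351872), np.float64(180.5377091672411))
crown 2199 [430.6 151.9  75.4] ((429.8037109375, 150.74049377441406), 28.638965606689453)
skirt 1243 [434.1 158.9  49. ] ((429.6730041503906, 150.70465087890625), 38.48822784423828)
lug 96 [390.2 173.5  25.2]
t 3.35 at [402.4 151.9 292.3] [ 3.142 -0.     0.808] turn wz deg 0.5 shift before turn [-200.1  221.8    0.3] after [-198.3  223.4    0.3]
```

View pics/w1.png

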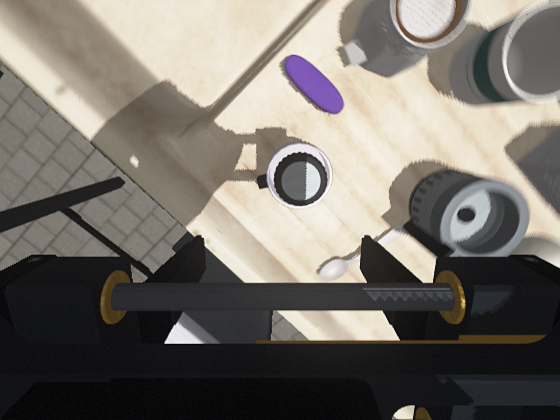

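Call:
jog_arm(
  motion=[
    [0,0,0,-33.3,37,0,95],
    [0,0,0,-33.3,37,0,95],
    [0,0,0,-33.3,37,0,95],
    [0,0,0,-33.3,37,0,95],
    [0,0,0,-26,28,0,95],
    [0,0,0,0,0,0,95],
  ],
)

```text
t: 4.1
eef_pos: [419.4, -85.8, 292.2]
tcp_rot: [3.141, -0.0, 0.808]
ft_force: [0.7, 0.4, 0.3]
opening: 1.001
grip_force: 0.0
```

```bash
python3 - <<'E'
from h import *
d=env.read_camera("wrist");save(d,"w2.png");w=pts(d)
for n,c,a,b,R in [("cup",(424.5,-146),64,80,45),("drum",(539,-8),85,95,50),("hous",(485,-10),100,115,40)]:
    p,m=ring(w,c,a,b,R)
    if len(p)>4: print(n,len(p),p.mean(0).round(1),p.min(0).round(1),p.max(0).round(1),cv2.minEnclosingCircle(p[:,:2].astype(np.float32)),circ(p))
plan((424.3,-146,130),0.8)
E
```

```text
cup 688 [ 423.2 -149.1   71. ] [ 391. -180.   64.] [ 456.5 -114.6   75.2] ((423.57086181640625, -147.4613494873047), 33.17449951171875) (array([ 423.83237898, -146.57610839]), np.float64(31.386429554453503))
drum 3871 [541.   -9.3  90.9] [489.4 -55.8  85. ] [584.8  35.8  94.3] ((537.08056640625, -9.873393058776855), 47.989498138427734) (array([538.211461  , -10.31197492]), np.float64(40.205986055121386))
hous 356 [487.3 -12.  106.9] [480.3 -26.1 100.5] [498.2   2.1 109.2] ((489.0526428222656, -12.205194473266602), 15.512499809265137) (array([491.25408966, -12.23452159]), np.float64(11.927409794041367))
t 4.15 at [419.2 -84.7 292.1] [-3.141 -0.     0.808] turn wz deg 0.5 shift before turn [-40.8  46.1 162.1] after [-40.4  46.4 162.1]
```

View pics/w2.png

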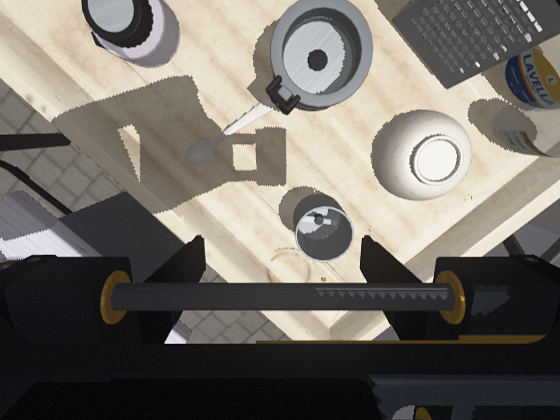

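Call:
jog_arm(
  motion=[
    [0,0,0,-20.9,23.1,0,95],
    [0,0,0,-20.8,23.1,0,95],
    [0,0,0,0,0,40,95],
    [0,0,0,0,0,40,95],
    [0,0,0,0,0,40,95],
    [0,0,0,0,0,0,95],
  ],
)

```text
t: 4.9
eef_pos: [423.2, -145.0, 170.7]
tcp_rot: [-3.137, 0.001, 0.81]
ft_force: [-0.3, -0.5, 0.8]
opening: 0.997
grip_force: 0.0
```

```bash
python3 - <<'E'
from h import *
d=env.read_camera("wrist");w=pts(d)
p,m=ring(w,(424,-147),64,80,45)
print(len(p),p.mean(0).round(1),p.min(0).round(1),p.max(0).round(1),circ(p))
plan((423.8,-146.8,122),0.808)
E
```

```text
1773 [ 422.4 -149.    71.1] [ 391.  -179.5   64. ] [ 456.7 -114.2   74.9] (array([ 424.23535657, -146.46069558]), np.float64(31.26584846828))
t 4.95 at [ 423.8 -145.5  172.2] [-3.139e+00  1.000e-03  8.090e-01] turn wz deg 0.1 shift before turn [-0.9  1.  50.2] after [-0.9  1.  50.2]
```

Aligned within 1 mm; go down and close.

Call:
jog_arm(
  motion=[
    [0,0,0,0,0,25,95],
    [0,0,0,0,0,25,95],
    [0,0,0,0,0,0,95],
    [0,0,0,0,0,0,60],
    [0,0,0,0,0,0,60],
    [0,0,0,0,0,0,60],
    [0,0,0,0,0,0,60],
    [0,0,0,0,0,0,60],
  ],
)

```text
t: 5.95
eef_pos: [423.9, -146.8, 122.8]
tcp_rot: [3.14, -0.0, 0.806]
ft_force: [-0.5, 0.6, 7.0]
opening: 0.69
grip_force: 30.0
```

Call:
jog_arm(
  motion=[
    [0,0,0,0,0,-30,60],
    [0,0,0,0,0,-50,60],
    [0,0,0,0,0,-50,60],
    [0,0,0,40,-3,0,60],
    [0,0,0,45,-3,0,60],
    [0,0,0,50,-3,0,60],
    [0,0,0,30,-2,0,60],
    [0,0,0,13,-0.9,0,60],
    [0,0,0,0,0,0,60],
    [0,0,0,0,0,0,60],
  ],
)

```text
t: 7.2
eef_pos: [537.7, -10.7, 252.2]
tcp_rot: [-3.141, 0.0, 0.806]
ft_force: [0.5, 0.8, -0.5]
opening: 0.691
grip_force: 30.0
```

```bash
python3 - <<'E'
from h import *
d=env.read_camera("wrist");save(d,"w3.png");w=pts(d);s=env.state();print(s["eef_pos"],s["tcp_rot"],s["opening"])
z=s["eef_pos"][2]-50
p,m=ring(w,(538,-10),z-8,z+8,45)
print(len(p),p.mean(0).round(1),p.min(0).round(1),p.max(0).round(1),circ(p))
for n,c,a,b,R in [("drum",(539,-8),85,95,50),("hous",(485,-10),100,115,40)]:
    p,m=ring(w,c,a,b,R)
    if len(p)>4: print(n,len(p),p.mean(0).round(1),p.min(0).round(1),p.max(0).round(1),circ(p))
E
```

```text
[537.68968376 -10.77111435 252.26213067] [-3.14132748e+00  2.17001406e-04  8.05320317e-01] 0.6891121147749928
3027 [539.   -8.2 201.3] [504.2 -42.7 194.3] [574.3  26.5 210.2] (array([537.63272843,  -9.35378709]), np.float64(32.44001124437438))
drum 2157 [556.1   6.7  91.1] [498.7 -50.9  85. ] [585.   36.2  93.7] (array([539.67869928,  -9.01544419]), np.float64(40.51011163060135))
```

View pics/w3.png

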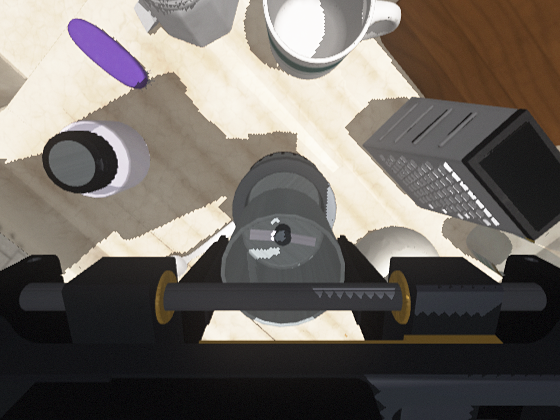

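Call:
jog_arm(
  motion=[
    [0,0,0,1.3,0,0,60],
    [0,0,0,0,0,20,60],
    [0,0,0,0,0,14,60],
    [0,0,0,0,0,4,60],
    [0,0,0,0,0,4,60],
    [0,0,0,0,0,4,60],
    [0,0,0,0,0,0,60],
  ],
)

```text
t: 8.12
eef_pos: [539.2, -9.0, 206.2]
tcp_rot: [-3.142, -0.0, 0.806]
ft_force: [0.2, -0.1, -1.5]
opening: 0.69
grip_force: 30.0
```

Call:
jog_arm(
  motion=[
    [0,0,0,0,0,6,60],
    [0,0,0,0,0,6,60],
    [0,0,0,0,0,6,60],
    [0,0,0,0,0,5,60],
    [0,0,0,0,0,3,60],
    [0,0,0,0,0,0,60],
  ],
)

```text
t: 8.88
eef_pos: [539.4, -9.1, 180.1]
tcp_rot: [3.141, -0.0, 0.806]
ft_force: [1.9, -1.1, -3.4]
opening: 0.688
grip_force: 30.0
```

Call:
jog_arm(
  motion=[
    [0,0,0,0,0,1,60],
    [0,0,0,0,0,1,60],
    [0,0,0,0,0,0,60],
  ],
)

```text
t: 9.25
eef_pos: [539.5, -9.0, 178.8]
tcp_rot: [3.141, -0.001, 0.806]
ft_force: [1.5, -0.2, 4.8]
opening: 0.691
grip_force: 30.0
```

Call:
jog_arm(
  motion=[
    [0,0,0,0,0,0.7,60],
    [0,0,0,0,0,0,60],
    [0,0,0,0,0,0,90],
    [0,0,0,0,0,0,90],
    [0,0,0,0,0,0,90],
    [0,0,0,0,0,-30,90],
    [0,0,0,0,0,-50,90],
    [0,0,0,0,0,-40,90],
    [0,0,0,0,0,0,90],
  ],
)

```text
t: 10.38
eef_pos: [539.7, -9.0, 300.1]
tcp_rot: [3.138, -0.003, 0.806]
ft_force: [0.5, -0.2, -1.2]
opening: 0.946
grip_force: 0.0
```

```bash
python3 - <<'E'
from h import *
d=env.read_camera("wrist");w=pts(d);d2=env.read_camera("top")
for W in (w,pts(d2)):
  for n,c,a,b,R in [("cup",(539,-9),118,140,40),("drum",(539,-8),85,95,50),("hous",(485,-10),100,115,40)]:
    p,m=ring(W,c,a,b,R)
    if len(p)>4: print(n,len(p),np.median(p,0).round(1),p.min(0).round(1),p.max(0).round(1),circ(p))
plan((429.8,151,292),np.pi/2-.52)
E
```

```text
cup 979 [535.4 -13.1 128.5] [506.2 -41.4 118.1] [571.5  23.8 131.2] (array([539.09767959,  -8.44415787]), np.float64(31.285448687723246))
drum 2007 [557.2   7.9  91.2] [490.1 -55.7  85.1] [585.1  36.3  95. ] (array([540.40041362,  -8.32101314]), np.float64(39.3109681208131))
hous 485 [494.5 -14.3 106.9] [480.4 -32.  100.1] [518.6  12.5 115. ] (array([500.4559902 , -12.22295499]), np.float64(16.79073535646591))
t 10.47 at [538.8  -9.  297.1] [-3.141  0.     0.806] turn wz deg -14.0 shift before turn [  40.  -189.4    5.1] after [  84.6 -174.1    5.1]
```

Call:
jog_arm(
  motion=[
    [0,0,-7,0,0,0,95],
    [0,0,-7,0,0,0,95],
    [0,0,0,12,-25,0,95],
    [0,0,0,20,-41,0,95],
    [0,0,0,20,-41,0,95],
    [0,0,0,20,-41,0,95],
    [0,0,0,12.6,-26,0,95],
    [0,0,0,0,0,50,95],
    [0,0,0,0,0,40,95],
    [0,0,0,0,0,0,95],
  ],
)

```text
t: 11.72
eef_pos: [428.9, 150.7, 204.8]
tcp_rot: [-3.136, 0.005, 1.051]
ft_force: [-0.5, 0.2, 0.8]
opening: 0.997
grip_force: 0.0
```

```bash
python3 - <<'E'
from h import *
d=env.read_camera("wrist");save(d,"w4.png");w=pts(d);d2=env.read_camera("top");w2=pts(d2)
for n,c,a,b,R in [("crown",(430,151),68,82,45),("skirt",(430,151),44,52,50)]:
    p,m=ring(w,c,a,b,R)
    if len(p)>4: print(n,len(p),cv2.minEnclosingCircle(p[:,:2].astype(np.float32)))
p,m=ring(w,(430,151),18,28,60); k=m&(np.hypot(w[...,0]-430,w[...,1]-151)>42); q=w[k]
if len(q): print("lug",len(q),q.mean(0).round(1),np.median(np.arctan2(-(q[:,1]-150.8),-(q[:,0]-429.8))))
for W in (w,w2):
  p,m=ring(W,(485,-10),101,113,40); p=p[np.hypot(p[:,0]-538.8,p[:,1]+9)>44]
  if len(p)>4: print("h",len(p),p.mean(0),cv2.minAreaRect(p[:,:2].astype(np.float32)))
p,m=ring(w2,(539,-9),118,140,40);print(len(p),circ(p))
plan((429.8,150.9,128.5),np.pi/2-.52)
E
```

```text
crown 3829 ((430.20904541015625, 151.09982299804688), 28.59710693359375)
skirt 1776 ((430.2236328125, 150.96922302246094), 38.375755310058594)
lug 147 [389.9 173.9  24.8] -0.5238930386394849
h 79 [486.20167535 -10.82115753 105.5665974 ] ((488.3113098144531, -11.5294771194458), (15.020668029785156, 27.51178550720215), 1.8723591566085815)
231 (array([538.383238  ,  -7.76191612]), np.float64(31.440210842995423))
t 11.82 at [430.3 150.9 207.6] [-3.14e+00  1.00e-03  1.05e+00] turn wz deg -0.0 shift before turn [-0.2 -0.5 79.1] after [-0.2 -0.5 79.1]
```

View pics/w4.png

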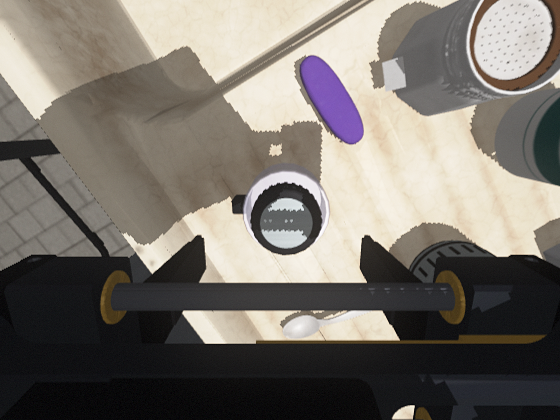

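Call:
jog_arm(
  motion=[
    [0,0,0,0,0,30,95],
    [0,0,0,0,0,30,95],
    [0,0,0,0,0,18.5,95],
    [0,0,0,0,0,0,95],
    [0,0,0,0,0,0,50],
    [0,0,0,0,0,0,50],
    [0,0,0,0,0,0,50],
    [0,0,0,0,0,0,50],
    [0,0,0,0,0,0,50],
    [0,0,0,0,0,0,50],
  ],
)

```text
t: 13.08
eef_pos: [430.3, 150.9, 129.2]
tcp_rot: [3.141, -0.0, 1.051]
ft_force: [0.4, 0.1, 5.2]
opening: 0.585
grip_force: 30.0
```

Call:
jog_arm(
  motion=[
    [0,0,0,0,0,-30,50],
    [0,0,0,0,0,-50,50],
    [0,0,0,0,0,-50,50],
    [0,0,0,0,0,-30,50],
    [0,0,-8.1,0,0,0,50],
    [0,0,-8.1,0,0,0,50],
    [0,0,-8.1,0,0,0,50],
    [0,0,-8.1,0,0,0,50],
    [0,0,0,0,0,0,50],
  ],
)

```text
t: 14.2
eef_pos: [430.1, 150.9, 288.8]
tcp_rot: [-3.141, -0.0, 1.615]
ft_force: [0.1, -0.1, -1.0]
opening: 0.581
grip_force: 30.0
```

```bash
python3 -c "
from h import *
plan((539,-9.2,289),1.616);print(env.state()['opening'])"
```

```text
t 14.2 at [430.1 150.9 288.8] [-3.141 -0.     1.615] turn wz deg -0.0 shift before turn [-164.7  101.7   -0.2] after [-164.8  101.6   -0.2]
0.5811035302078116
```

Call:
jog_arm(
  motion=[
    [0,0,0,-20,12.2,0,50],
    [0,0,0,-40,24.7,0,50],
    [0,0,0,-40,24.7,0,50],
    [0,0,0,-40,24.7,0,50],
    [0,0,0,-24.8,15.3,0,50],
    [0,0,0,0,0,0,50],
    [0,0,0,0,0,0,50],
  ],
)

```text
t: 15.08
eef_pos: [538.7, -8.7, 288.7]
tcp_rot: [-3.141, -0.0, 1.614]
ft_force: [-1.1, -0.7, 0.0]
opening: 0.585
grip_force: 30.0
```

```bash
python3 - <<'E'
from h import *
s=env.state();print(s["eef_pos"],s["tcp_rot"],s["t"])
d=env.read_camera("scene");w=pts(d)
for n in ["lid","lid_lug","slot","switch","grinder","cup"]:
    for o in env.recognise("scene",n)[:2]:
        c,r=map(int,np.round(o["location"])); print(n,round(o["score"],2),(c,r),np.round(w[r,c],1))
d2=env.read_camera("wrist");W=pts(d2)
im=cv2.cvtColor(d["color"],cv2.COLOR_RGB2BGR)[120:280,230:370];im=cv2.resize(im,None,fx=3.5,fy=3.5,interpolation=cv2.INTER_CUBIC)
im2=cv2.cvtColor(d2["color"],cv2.COLOR_RGB2BGR)[:,150:430]
im2=cv2.resize(im2,(300,450));o=np.zeros((560,800,3),np.uint8);o[:im.shape[0],:490]=im;o[:450,495:795]=im2
cv2.imwrite("pics/s5.png",o)
E
```

```text
[538.69316857  -8.71531045 288.72086537] [-3.14070334e+00 -3.83663221e-04  1.61434453e+00] 15.075
lid 0.63 (298, 178) [523.  -35.2 206. ]
lid_lug 0.87 (296, 181) [515.  -41.  204.4]
slot 0.7 (294, 235) [506.6 -46.7  70.3]
grinder 0.76 (300, 237) [518.1 -53.2  64.6]
```

View pics/s5.png

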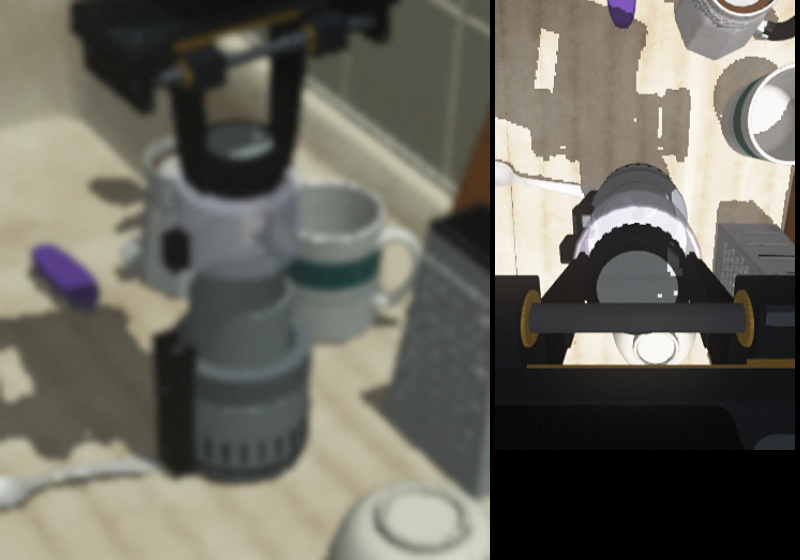

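Call:
jog_arm(
  motion=[
    [0,0,0,0,0,15,50],
    [0,0,0,0,0,10,50],
    [0,0,0,0,0,4,50],
    [0,0,0,0,0,4,50],
    [0,0,0,0,0,4,50],
    [0,0,0,0,0,4,50],
    [0,0,0,0,0,0,50],
  ],
)

```text
t: 16.35
eef_pos: [539.1, -9.1, 247.8]
tcp_rot: [-3.141, -0.0, 1.616]
ft_force: [0.3, -0.1, -0.9]
opening: 0.581
grip_force: 30.0
```

Call:
jog_arm(
  motion=[
    [0,0,0,0,0,4,50],
    [0,0,0,0,0,4,50],
    [0,0,0,0,0,2,50],
    [0,0,0,0,0,2,50],
    [0,0,0,0,0,2,50],
    [0,0,0,0,0,2,50],
    [0,0,0,0,0,0,50],
  ],
)

```text
t: 17.23
eef_pos: [539.2, -9.1, 231.9]
tcp_rot: [-3.141, -0.0, 1.616]
ft_force: [-0.8, 0.4, -1.4]
opening: 0.582
grip_force: 30.0
```

Call:
jog_arm(
  motion=[
    [0,0,0,0,0,2,50],
    [0,0,0,0,0,2,50],
    [0,0,0,0,0,2,50],
    [0,0,0,0,0,2,50],
    [0,0,0,0,0,0,50],
  ],
)

```text
t: 17.85
eef_pos: [539.2, -9.1, 224.1]
tcp_rot: [3.142, -0.0, 1.616]
ft_force: [-0.2, -0.3, 2.1]
opening: 0.582
grip_force: 30.0
```

Call:
jog_arm(
  motion=[
    [0,0,0,0,0,1.5,50],
    [0,0,0,0,0,1.5,50],
    [0,0,0,0,0,1,50],
    [0,0,0,0,0,0,50],
  ],
)

```text
t: 18.35
eef_pos: [539.3, -9.1, 220.2]
tcp_rot: [3.141, -0.0, 1.616]
ft_force: [-0.9, -0.3, 5.4]
opening: 0.586
grip_force: 30.0
```

Call:
jog_arm(
  motion=[
    [0,0,0,0,0,1,50],
    [0,0,0,0,0,0.7,50],
    [0,0,0,0,0,0,50],
    [0,0,0,0,0,0,50],
  ],
)

```text
t: 18.85
eef_pos: [539.2, -9.2, 219.2]
tcp_rot: [3.141, 0.0, 1.616]
ft_force: [-3.7, -0.4, 13.8]
opening: 0.58
grip_force: 30.0
```

```bash
python3 - <<'E'
from h import *
d2=env.read_camera("wrist");W=pts(d2)
p,m=ring(W,(539,-9),155,172,24);print(len(p),np.linalg.lstsq(np.c_[p[:,:2]-[539,-9],np.ones(len(p))],p[:,2],rcond=None)[0])
q,_=ring(W,(539,-9),130,146,39);print("skirt top",len(q),np.median(q,0) if len(q) else 0)
s=env.state();print(s["t"],s["eef_pos"],s["ft_force"],s["moment"])
d=env.read_camera("scene")
im=cv2.cvtColor(d["color"],cv2.COLOR_RGB2BGR)[160:270,250:350]
cv2.imwrite("pics/s6.png",cv2.resize(im,None,fx=5.4,fy=5.4,interpolation=cv2.INTER_CUBIC))
E
```

```text
4024 [-3.65165707e-03 -8.36978144e-03  1.65852191e+02]
skirt top 2817 [537.03575104  18.31874802 139.14602916]
18.9 [539.19886086  -9.1530853  219.2152227 ] [-2.51328707 -0.47766329 13.76180698] [-0.07164577  1.11409844 -0.00862629]
```

View pics/s6.png

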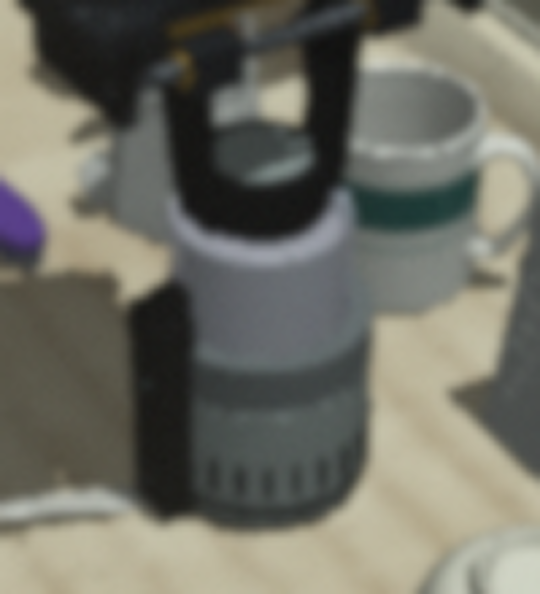

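Call:
jog_arm(
  motion=[
    [0,0,0,0,0,0.1,50],
    [0,0,0,0,0,0,50],
    [0,0,0,0,0,0,50],
    [0,0,0,0,0,0,50],
    [0,0,0,0,0,0,50],
    [0,0,0,0,0,0,50],
    [0,0,0,0,0,0,50],
    [0,0,0,0,0,0,50],
    [0,0,0,0,0,0,50],
    [0,0,0,0,0,0,50],
  ],
)

```text
t: 20.2
eef_pos: [539.2, -9.2, 219.2]
tcp_rot: [3.141, 0.0, 1.616]
ft_force: [-4.3, 0.5, 14.8]
opening: 0.582
grip_force: 30.0
```

Call:
jog_arm(
  motion=[
    [0,0,0,0,0,0,50],
    [0,0,0,0,0,0,50],
    [0,0,0,0,0,0,50],
    [0,0,0,0,0,0,50],
    [0,0,0,0,0,0,50],
    [0,0,0,0,0,0,50],
    [0,0,0,0,0,0,50],
    [0,0,0,0,0,0,50],
    [0,0,0,0,0,0,50],
    [0,0,0,0,0,0,50],
  ],
)

```text
t: 21.45
eef_pos: [539.2, -9.1, 219.2]
tcp_rot: [3.141, 0.0, 1.616]
ft_force: [-3.9, 0.5, 15.2]
opening: 0.583
grip_force: 30.0
```

Call:
jog_arm(
  motion=[
    [0,0,0,0,0,0,50],
    [0,0,0,0,0,0,50],
    [0,0,0,0,0,0,50],
    [0,0,0,0,0,0,50],
    [0,0,0,0,0,0,50],
    [0,0,0,0,0,0,50],
    [0,0,0,0,0,0,50],
    [0,0,0,0,0,0,50],
    [0,0,0,0,0,0,50],
    [0,0,0,0,0,0,50],
  ],
)

```text
t: 22.7
eef_pos: [539.2, -9.2, 219.2]
tcp_rot: [3.141, 0.0, 1.616]
ft_force: [-3.7, 0.8, 15.4]
opening: 0.585
grip_force: 30.0
```

```bash
python3 - <<'E'
from h import *
W=pts(env.read_camera("wrist"))
p,m=ring(W,(539,-9),155,172,24);c=np.linalg.lstsq(np.c_[p[:,:2]-[539,-9],np.ones(len(p))],p[:,2],rcond=None)[0];print(c)
if abs(c[0])<.012 and c[2]<166.5: print(env.job_done())
E
```

```text
[-3.82658449e-03 -7.18128691e-03  1.65841925e+02]
the job is handed in; nothing more can be done
None
```

The cup is home in the well and released; the lid is on with its lug in the slot, held down flush at about 15 N for over three seconds, and the job was handed in at about 23 s with the arm still pressing. The switch travel itself was not read: flush was judged from the lid's measured height and level.

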